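Set the pump controller's slotted selector with the screwdriver

TASK

Take the flat screwdriver out of its stand, put its blade in the slot of the rotary selector on top of the grey controller, and turn the selector clockwise (seen from above) by its quarter turn, all the way to its stop. Turn it with the screwdriver only, never with the fingers, and put the screwdriver back in its stand, blade down, as it was. Leave the other things on the bench where they are.

Things in the scene. Friction and masses are not known exactly. Their poses are not given: they have to be found in the camera images.
- driver: Flat screwdriver, 175 mm long, 90 g, upright in the stand, blade down. Origin: centre of the underside of its black collar (36 mm across, z 0 to 6 mm), which rests on the stand's top; z points up to the handle's end. Black handle: oblong block, 32 mm along x, 22 mm along y, z 6 to 90 mm; grip it across the 22 mm. The steel shaft below is 8 mm across. The blade is wide the same way as the handle.
- blade_tip (a point): Middle of the end edge of the screwdriver's blade, 85 mm below the driver's origin, axes as the driver's. The flat blade is 14 mm wide along x, 3 mm thick along y and 22 mm long.
- stand: Open aluminium tool stand, fixed to the bench: base plate 80 x 90 mm, two side walls (at y +-38 mm) and a top plate 80 x 70 mm, 8 mm thick, its top 110 mm high. Origin: centre of its underside, z up. The screwdriver's shaft hangs through a round hole in the middle of the top plate.
- stand_hole (a point): Centre of the mouth of the stand's through-hole, 24 mm across, at the top of the stand, 110 mm above the bench. The driver's origin lies here when it is home, at any yaw.
- controller: Grey pump controller box, fixed to the bench, 120 mm along x, 90 mm along y, top 45 mm above the bench; two black cable glands on its +x side. Origin: centre of its underside, z up. The selector is in the middle of the top. Black marks on the top lie at both ends of its x direction (the slot starts within 12 degrees of it) and of its y direction (where the slot must point).
- slot (a point): Centre of the slot's floor, on the selector's axis, 48 mm above the bench; turns with the selector: x runs along the slot, z up. The selector is an aluminium disc 48 mm across, its top 57 mm above the bench. The slot crosses the whole disc, open at both ends, 4.5 mm wide, 9 mm deep, its upper edges bevelled to 9 mm wide at the top.
- selector (a joint): Angle of the selector in rad: 0 with the slot along the controller's x, growing clockwise seen from above, to a firm stop at 1.571 (slot along the controller's y). Starts at 0 to 0.2, has 0.08 N m of friction and stays where it is left. The blade has about 0.11 rad of play in the slot, so the tool must turn a little farther than the selector.
- module: Bystander: pale sensor module, 36 x 50 x 15 mm, lying on the bench. Origin: centre of its underside.
- holder: Bystander: black round tube holder, 69 mm across, 51 mm high. Origin: centre of its underside.
- vial: Bystander: capped glass vial, 24 mm across, 54 mm high, upright. Origin: centre of its underside.
- tube: Bystander: sample tube with a blue cap, 102 mm long, 21 mm across, lying on the bench. Origin: centre of its underside.

How it is judged:
By the outcome, as a careful person would: the job done as asked, in the order asked, and still so for the second after the job is handed in, with the robot touching nothing.
It also fails if it takes over 51 s, if anything falls off the work surface, if the arm or the gripper's body presses on something with over 40 N, if the wrist force passes 120 N, or if a joint passes its speed limit or range.

ROBOT

A 6-joint arm with a two-finger parallel gripper is mounted at the origin on a cart in front of the work surface, level with it; the furniture and walls round the work are solid. World frame = base frame: x ahead of the robot, y to its left, z up, the work surface at z = 0. Lengths are in m, angles in rad, forces in N, time in s.
With the tool pointing down it reaches from about 0.375 to 0.75 m from the base axis. Payload 9 kg.
Tool frame: the origin (TCP) lies midway between the tips of the shut fingers; the grasp point (between the pads) lies 19 mm behind it (grip_point_offset is the distance from the TCP to the grasp point, in m); z points along the fingers, y is the direction in which the jaws open and shut (so a half turn about z gives the same grasp; the last joint's range is limited). The gripper opens to 85 mm and grips with 20 to 120 N. Pads are 22 mm wide; open, the fingers measure 114 mm over their backs; the gripper's body (76 mm by 85 mm) begins 54 mm behind the grasp point. The pads swing forward as they close: fully open they stand 13 mm farther back than shut.
Start: joints at [0.944, 0.104, 0.097, 1.564, 0, 1.353], TCP at [0.239, 0.551, 0.231] pointing down, gripper open.
Joint ranges: [-2.99, 2.99], [-0.84, 1.86], [-1.1, 1.16], [-1.84, 2.11], [-1.51, 1.56], [-3.14, 3.14]. Speed limits (rad/s): [2.22, 2.22, 2.57, 3.14, 3.14, 3.14].

INTERFACE

Orientations are given as a unit quaternion [w, x, y, z].
In Python, from cell import * gives the robot as it stands.
- The arm moves only by the tool apply_moves, never from a script. Its argument "series" is one flat list of numbers, 7 for each row, row after row: the shift along the world's x, y, z in mm, then the turn, a rotation vector about the world's x, y, z in rad, then the opening in per cent of the stroke, from 0 (shut) to 100 (fully open). A call has exactly 5 rows; each row is the pose to reach, as a shift and turn from the pose measured when the call began; what a row does not reach only later rows make up. A row lasts 1/12 s, in which the tool goes at most 41.7 mm and 7.16 degrees, less where a joint would pass 70% of its speed; a pose out of reach is approached as far as the arm can. A call with a gripper value outside its range is refused whole. The fingers move at their own pace and stop on an object; "squeeze" is the grip in N (left out, the last holds). Time passes only in rows, so rows that repeat a pose let the fingers close, or fill a call up. It gives the time, the measured TCP pose, the force and the opening at its end, in the units of the state.
- read_state(): the state, without advancing time (a new reading comes with each control period).
- read_camera(name): name is "scene" or "side" or "wrist"; returns the picture (420x560x3 uint8, red, green, blue); there is no depth.
- get_calibration(name): a dict with "fx", "fy", "cx", "cy" (pixels), "rvec" (rotation vector, rad) and "tvec" (3), from world to camera coordinates, as OpenCV has them; the wrist camera has in their place "mount" (4x4, takes a point from camera to tool coordinates, whose origin is the TCP and whose axes are the flange's). Camera axes: x right, y down, z forward; pixel columns grow to the right and rows downward; lengths in m; the calibration is good to about 2 mm. A picture is of the moment at which its call begins: read the wrist's pose just before it. get_calibration takes no time and is no camera call.
- close_job(): hands the job in, once; it reports no verdict.
Trained networks look in the newest picture that a camera, given by its name, has taken for a name from the list of things; names that differ only in an ending like _2 or _b are one class to them, and where a whole thing is asked for, a point or a joint stands for the part that bears it (a point fixed in the world has none). Each returns a list of dicts, best first, with "confidence" (0 to 1); they miss things now and then, are a little off and sometimes report something else, mostly with a low value. They report only what shows in the picture. A call takes as long as a camera call.
- recognise(camera, label): "xy" ([column, row] as shares, 0 to 1, of the picture: columns of its width, rows of its height, amid what is visible of it).
- tip_of(camera, label): "xy" ([column, row] as shares, 0 to 1, of the picture: columns of its width, rows of its height: a listed point, or the origin of a listed thing).
The state is a dict: "time_s": time; "joint_pos": joint angles; "qvel": joint speeds; "tau": joint torques, N m; "eef_pos": TCP position; "tool_rot": TCP orientation; "contact_force": force on the tool from outside, world axes, zero at the start; "moment": the same for the moment, N m; "gripper_width": opening from 0.0 (shut) to 1.0 (fully open).
Only numpy, scipy, OpenCV 4.12 (cv2) and the standard library are available. Lean on these libraries where they do the work, as an engineer would, in place of code of your own. Each camera call takes 0.05 s, during which the arm holds its last target.

## Working session

There is one attempt and no reset: what is moved stays moved. The work goes in short steps, Python scripts to look and compute and a tool call to move; the robot and the scene stay as the last step left them, time stands still between calls to the robot, and variables do not carry over. Pictures are saved under pics/ and viewed, and the job is handed in when it is done.

Besides the shell and the picture viewer there is one more tool, called as name(argument=value, ...) on one line, values as JSON. apply_moves: Moves the arm, as the interface text tells. Its arguments: {"type":"object","properties":{"series":{"type":"array"},"squeeze":{"type":"number"}},"required":["series"]}

```bash
ls; mkdir -p pics; python3 - <<'E'
from cell import *
import cv2
print(read_state())
for n in("scene","side","wrist"):
    im=read_camera(n); cv2.imwrite(f"pics/{n}0.png",im[:,:,::-1]); print(n,get_calibration(n))
E
```

```text
pics
{'time_s': 0.0, 'joint_pos': array([9.44304490e-01, 1.04691841e-01, 9.64979035e-02, 1.56390397e+00,
       2.87422746e-05, 1.35310374e+00]), 'qvel': array([-0.00125113,  0.00070882,  0.00020056,  0.00133068,  0.00037509,
        0.00102171]), 'tau': array([-3.64556145e-03, -5.56924403e+01,  5.03653836e+01,  1.67852780e-02,
       -5.31037167e-04,  3.55100610e-05]), 'eef_pos': array([0.23829103, 0.55030223, 0.23054245]), 'tool_rot': array([-2.79719670e-04,  2.02979283e-01,  9.79182816e-01, -5.87786867e-04]), 'contact_force': array([ 1.11924023, -0.43503871,  0.0486255 ]), 'moment': array([-0.01051288,  0.00406632, -0.04706125]), 'gripper_width': 0.9995265118544897}
scene {'fx': 453.126533933888, 'fy': 453.126533933888, 'cx': 279.96250200372043, 'cy': 210.36722230220667, 'rvec': array([ 2.01145046, -0.75713141,  0.44313518]), 'tvec': array([-0.44880026,  0.25509039,  1.04065092])}
side {'fx': 402.8985286271013, 'fy': 402.8985286271013, 'cx': 277.21897299893897, 'cy': 215.45411527848805, 'rvec': array([ 1.98605122, -0.0716175 ,  0.02344227]), 'tvec': array([-0.56805247,  0.0784921 ,  1.38448501])}
wrist {'fx': 349.3532204597016, 'fy': 349.3532204597016, 'cx': 280.19756510570244, 'cy': 210.38438571801677, 'mount': array([[-6.52887842e-04, -9.62963554e-01, -2.69630800e-01,
         6.77213015e-02],
       [ 9.99999782e-01, -6.02006781e-04, -2.71397446e-04,
        -6.09528196e-05],
       [ 9.90262790e-05, -2.69630918e-01,  9.62963737e-01,
        -1.42975131e-01],
       [ 0.00000000e+00,  0.00000000e+00,  0.00000000e+00,
         1.00000000e+00]])}
```

View pics/scene0.png

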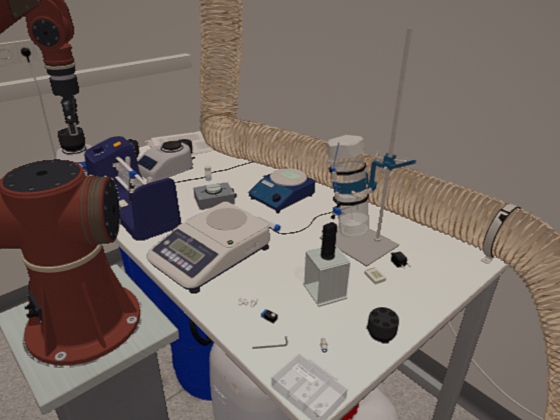

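View pics/side0.png

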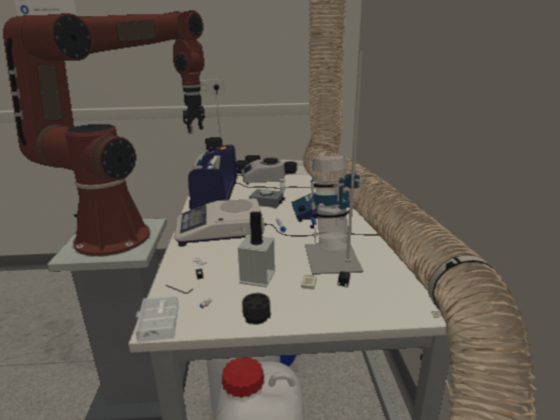

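View pics/wrist0.png

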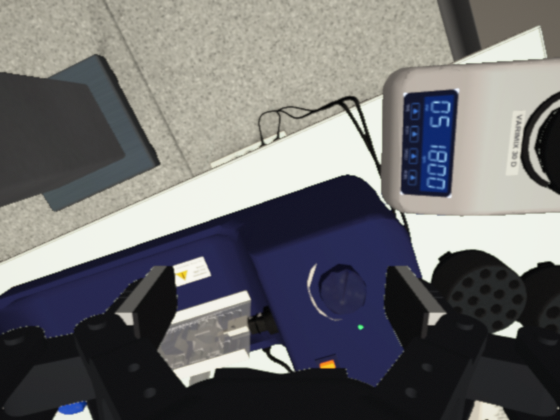

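The scene view shows the stand with the driver at about (328, 265) and the grey controller at about (213, 192). In the side view they are at (257, 250) and (266, 198). Next I'll run the networks and triangulate.

```bash
cat > h.py <<'E'
from cell import *
import cv2,numpy as np
from scipy.spatial.transform import Rotation as R
def cam(n,st=None):
    c=get_calibration(n); K=np.array([[c['fx'],0,c['cx']],[0,c['fy'],c['cy']],[0,0,1]])
    if n!='wrist':
        Rm=cv2.Rodrigues(c['rvec'])[0]; return K,Rm,c['tvec']
    T=np.eye(4); q=st['tool_rot']; T[:3,:3]=R.from_quat([q[1],q[2],q[3],q[0]]).as_matrix(); T[:3,3]=st['eef_pos']
    M=np.linalg.inv(T@c['mount']); return K,M[:3,:3],M[:3,3]
def ray(C,px):
    K,Rm,t=C; d=Rm.T@np.linalg.inv(K)@np.array([px[0],px[1],1]); return -Rm.T@t,d/np.linalg.norm(d)
def onz(C,px,z):
    o,d=ray(C,px); return o+d*(z-o[2])/d[2]
def proj(C,p):
    K,Rm,t=C; q=K@(Rm@np.asarray(p)+t); return q[:2]/q[2]
def tri(rs):
    A=0;b=0
    for o,d in rs: P=np.eye(3)-np.outer(d,d);A=A+P;b=b+P@o
    return np.linalg.solve(A,b)
E
python3 - <<'E'
from h import *
Z=dict(stand_hole=.11,driver=.11,slot=.048,controller=0,module=0,holder=0,vial=0,tube=0,stand=0)
for l in Z:
    for n in("scene","side"):
        if l in("module","holder","vial","tube") and n=="side": continue
        for r in tip_of(n,l)[:2]:
            px=np.array(r['xy'])*[560,420]; print(l,n,round(r['confidence'],2),px.round(1),onz(cam(n),px,Z[l]).round(3))
E
```

```text
stand_hole scene 0.87 [328.9 257. ] [ 0.493 -0.294  0.11 ]
stand_hole scene 0.45 [374.9 277.5] [ 0.516 -0.414  0.11 ]
stand_hole side 0.98 [255.4 245.5] [ 0.493 -0.305  0.11 ]
stand_hole side 0.19 [258.2 315.1] [ 0.495 -0.603  0.11 ]
driver scene 0.96 [324.8 257.5] [ 0.484 -0.289  0.11 ]
driver side 0.69 [256.8 246.1] [ 0.497 -0.308  0.11 ]
slot scene 0.48 [213.4 189.5] [0.537 0.257 0.048]
slot side 0.64 [269.8 193. ] [0.556 0.256 0.048]
controller scene 0.75 [213.5 205.6] [0.522 0.24  0.   ]
controller side 0.75 [265.4 203.9] [0.537 0.259 0.   ]
module scene 0.64 [372.8 278.5] [ 0.625 -0.338  0.   ]
holder scene 0.8 [380.1 333.7] [ 0.484 -0.47  -0.   ]
vial scene 0.45 [209.  179.3] [0.616 0.406 0.   ]
tube scene 0.43 [262.  227.5] [0.559 0.036 0.   ]
stand scene 0.75 [323.3 290.1] [ 0.494 -0.285  0.   ]
stand side 0.68 [255.4 277.4] [ 0.489 -0.29   0.   ]
```

apply_moves(series=[29, -27, 20, 0, 0, 0, 100, 58, -55, 30, 0, 0, 0, 100, 87, -82, 30, 0, 0, 0, 100, 116, -110, 30, 0, 0, 0, 100, 145, -138, 30, 0, 0, 0, 100])

```text
time_s: 1.27
eef_pos: [0.3847, 0.4113, 0.2618]
tool_rot: [0.0, 0.203, 0.979, 0.0]
contact_force: [0.0, 1.1, -0.0]
gripper_width: 0.999
```

apply_moves(series=[29, -28, 0, 0, 0, 0, 100, 58, -56, -10, 0, 0, 0, 100, 87, -84, -20, 0, 0, 0, 100, 116, -112, -25, 0, 0, 0, 100, 145, -140, -30, 0, 0, 0, 100])

```text
time_s: 1.68
eef_pos: [0.5307, 0.2695, 0.2314]
tool_rot: [0.0, 0.203, 0.979, 0.0]
contact_force: [0.5, 0.7, 0.1]
gripper_width: 0.997
```

```bash
python3 - <<'E'
from h import *
st=read_state(); print(st['eef_pos'],st['joint_pos'])
im=read_camera('wrist'); cv2.imwrite("pics/w1.png",im[:,:,::-1])
C=cam('wrist',st)
for l,z in(("slot",.048),("controller",0),("vial",0)):
  for r in tip_of('wrist',l)[:2]:
    px=np.array(r['xy'])*[560,420]; print(l,round(r['confidence'],2),px.round(1),onz(C,px,z).round(4))
E
```

```text
[0.53071939 0.26952702 0.23137358] [2.50207011e-01 8.82822898e-02 8.06300942e-02 1.56229116e+00
 4.14576292e-04 6.58729312e-01]
slot 0.77 [278. 197.] [0.5394 0.2635 0.048 ]
controller 0.59 [273.8 189.5] [0.5403 0.2578 0.    ]
vial 0.6 [422.  196.1] [0.612  0.4045 0.    ]
vial 0.43 [120.  290.4] [0.5797 0.0408 0.    ]
```

View pics/w1.png

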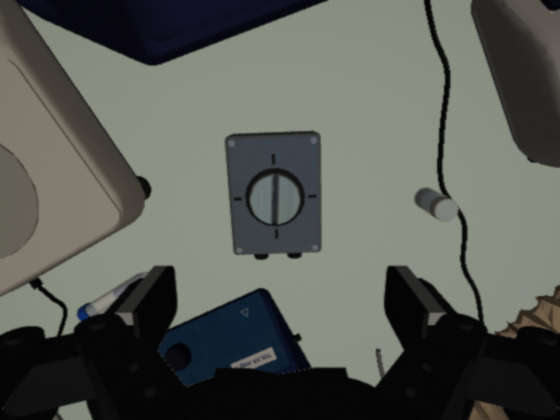

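The wrist view shows the controller with the slotted disc at (276, 197), glands facing down in the picture and the slot nearly vertical. I'll zoom in to measure the angles.

```bash
python3 - <<'E'
from h import *
im=cv2.imread("pics/w1.png")[110:275,205:345]
cv2.imwrite("pics/w1z.png",cv2.resize(im,None,fx=3.6,fy=3.6,interpolation=cv2.INTER_CUBIC))
E
```

```text
(no output)
```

View pics/w1z.png

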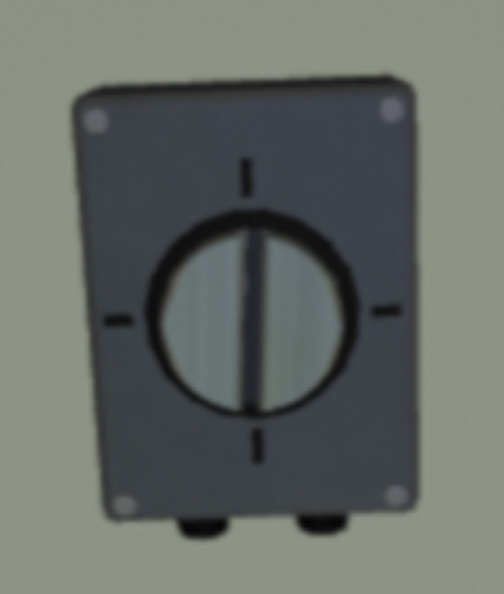

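```bash
python3 - <<'E'
from h import *
import math
st=read_state(); C=cam('wrist',st)
f=lambda p,z: onz(C,np.array(p)/3.6+[205,110],z)
T,B,L,Rr=[f(p,.045) for p in((246,177),(257,446),(118,320),(386,311))]
a=lambda v: math.degrees(math.atan2(v[1],v[0]))
print("centre",(T+B)/2,(L+Rr)/2,"x yaw",a(B-T),"y yaw",a(Rr-L), np.linalg.norm(B-T),np.linalg.norm(Rr-L))
cs=[f(p,.045) for p in((96,121),(391,110),(124,505),(396,496))]
print("screws",np.mean(cs,0),a(cs[2]-cs[0]),a(cs[3]-cs[1]),a(cs[1]-cs[0])-90)
for z in(.048,.057):
  s,e=f((256,230),z),f((250,410),z); print("slot",(s+e)/2,a(e-s),np.linalg.norm(e-s))
E
```

```text
centre [0.53867943 0.26093559 0.045     ] [0.53870846 0.26098478 0.045     ] x yaw -21.52081930034479 y yaw 68.40537407615284 0.07442110635515917 0.07220267033846671
screws [0.53888031 0.26093178 0.045     ] -21.472026444354434 -21.33584590898368 -21.465440667907913
slot [0.53975633 0.26088015 0.048     ] -25.63820164097609 0.049506650984685034
slot [0.53777748 0.26188196 0.057     ] -25.63820164097615 0.04814159031297191
```

```bash
python3 - <<'E'
from h import *
for n,p in(("scene",(355,232)),("scene",(378,240)),("side",(332,245)),("side",(350,262)),("scene",(212,217)),("scene",(232,222)),("scene",(288,190))): print(n,p,onz(cam(n),p,0).round(3))
E
```

```text
scene (355, 232) [ 0.757 -0.166  0.   ]
scene (378, 240) [ 0.776 -0.237  0.   ]
side (332, 245) [ 0.741 -0.118  0.   ]
side (350, 262) [ 0.775 -0.23   0.   ]
scene (212, 217) [0.478 0.185 0.   ]
scene (232, 222) [0.508 0.12  0.   ]
scene (288, 190) [0.781 0.16  0.   ]
```

apply_moves(series=[0, -35, 20, 0, 0, 0, 100, -3, -73, 40, 0, 0, 0, 100, -6, -112, 55, 0, 0, 0, 100, -9, -151, 65, 0, 0, 0, 100, -12, -190, 75, 0, 0, 0, 100])

```text
time_s: 2.3
eef_pos: [0.5173, 0.0802, 0.308]
tool_rot: [0.001, 0.203, 0.979, 0.0]
contact_force: [0.8, -1.2, -0.2]
gripper_width: 1.001
```

apply_moves(series=[-3, -40, 5, 0, 0, 0, 100, -6, -80, 10, 0, 0, 0, 100, -9, -120, 15, 0, 0, 0, 100, -12, -160, 20, 0, 0, 0, 100, -14, -200, 25, 0, 0, 0, 100])

```text
time_s: 2.72
eef_pos: [0.5028, -0.1201, 0.3341]
tool_rot: [0.002, 0.202, 0.979, 0.0]
contact_force: [0.3, -0.1, -0.3]
gripper_width: 1.002
```

apply_moves(series=[-3, -40, 0, 0, 0, 0, 100, -6, -80, 0, 0, 0, 0, 100, -9, -120, 0, 0, 0, 0, 100, -12, -150, 0, 0, 0, 0, 100, -13, -175, 0, 0, 0, 0, 100])

```text
time_s: 3.13
eef_pos: [0.4896, -0.2962, 0.3345]
tool_rot: [0.002, 0.201, 0.98, 0.0]
contact_force: [0.4, 0.1, 0.0]
gripper_width: 0.999
```

```bash
python3 - <<'E'
from h import *
st=read_state(); print(st['eef_pos'],st['joint_pos'])
im=read_camera('wrist'); cv2.imwrite("pics/w2.png",im[:,:,::-1])
C=cam('wrist',st)
for l,z in(("driver",.11),("stand_hole",.11),("stand",0)):
  for r in tip_of('wrist',l)[:2]:
    px=np.array(r['xy'])*[560,420]; print(l,round(r['confidence'],2),px.round(1),onz(C,px,z).round(4))
E
```

```text
[ 0.48959435 -0.29619797  0.33446018] [-0.77382295  0.06738134  0.24831973  1.7491452   0.00234498 -0.36828093]
driver 0.75 [288.5 178.6] [ 0.4938 -0.2882  0.11  ]
stand_hole 0.92 [284.9 177.9] [ 0.4916 -0.2915  0.11  ]
stand 0.86 [283.7 162.6] [ 0.4909 -0.2912  0.    ]
stand 0.32 [169.8 210.7] [ 0.4898 -0.4666  0.    ]
```

View pics/w2.png

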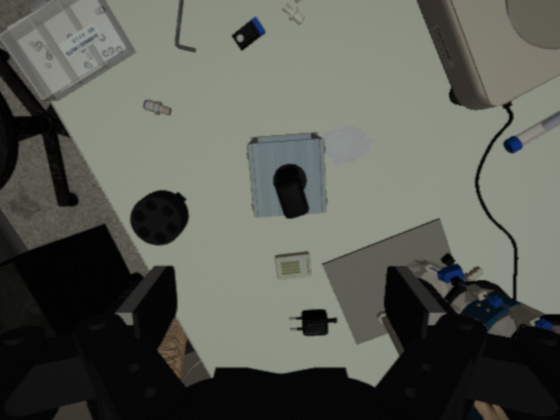

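The wrist view shows the stand at (287, 177), with the driver standing in it and its handle top at about (294, 208). I'll zoom in for the yaw.

```bash
python3 - <<'E'
from h import *
im=cv2.imread("pics/w2.png")[120:235,235:345]
im=cv2.convertScaleAbs(im,alpha=2.0,beta=30)
cv2.imwrite("pics/w2z.png",cv2.resize(im,None,fx=5,fy=5,interpolation=cv2.INTER_CUBIC))
E
```

```text
(no output)
```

View pics/w2z.png

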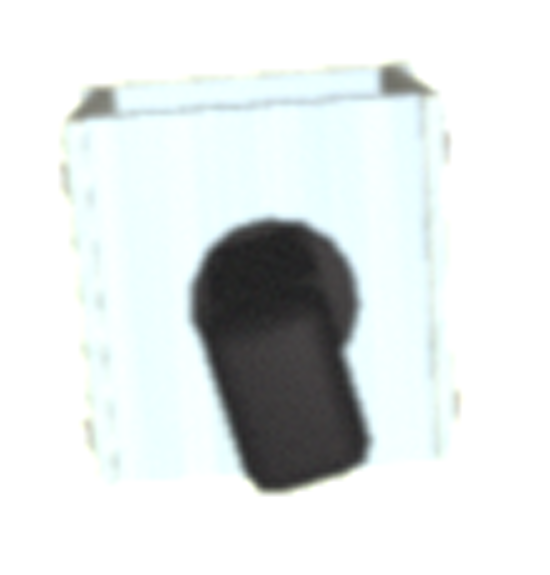

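```bash
python3 - <<'E'
from h import *
import math
st=read_state(); C=cam('wrist',st)
f=lambda p,z: onz(C,np.array(p)/5+[235,120],z)
c=[f(p,.2) for p in((208,335),(325,298),(368,450),(255,488))]
a=lambda v: math.degrees(math.atan2(v[1],v[0]))
n=np.linalg.norm
print("top c",np.mean(c,0),"long",a(c[3]-c[0]),n(c[3]-c[0]),a(c[2]-c[1]),n(c[2]-c[1]),"short",a(c[1]-c[0])-90,n(c[1]-c[0]),a(c[2]-c[3])-90,n(c[2]-c[3]))
print("collar", f((275,300),.116))
s=[f(p,.11) for p in((72,122),(432,95),(462,455),(112,483))]
print("stand",np.mean(s,0),a(s[1]-s[0]),n(s[1]-s[0]),a(s[3]-s[0]),n(s[3]-s[0]))
print(a(R.from_quat(np.roll(st['tool_rot'],-1)).as_matrix()[:,0]))
E
```

```text
top c [ 0.49459778 -0.28479415  0.2       ] long -6.658026848479184 0.027009411464371844 -6.864035371301377 0.026486460848702317 short -5.4279129691607295 0.01979024173526341 -3.9017083347369237 0.019713254735631434
collar [ 0.49513831 -0.28489546  0.116     ]
stand [ 0.49460068 -0.28571883  0.11      ] 70.9455777311604 0.07466815848483149 -18.223905109585093 0.07847358495722849
156.76711825280924
```

apply_moves(series=[2, 4, -15, 0, 0, 0.1, 100, 4, 8, -30, 0, 0, 0.2, 100, 5, 11, -45, 0, 0, 0.3, 100, 5, 11, -60, 0, 0, 0.3, 100, 5, 11, -60, 0, 0, 0.3, 100])

```text
time_s: 3.75
eef_pos: [0.495, -0.2803, 0.2719]
tool_rot: [0.0, 0.051, 0.999, 0.002]
contact_force: [-0.0, -0.1, -0.4]
gripper_width: 1.0
```

```bash
python3 - <<'E'
from h import *
st=read_state(); print(st['eef_pos'],st['joint_pos'])
im=read_camera('wrist'); cv2.imwrite("pics/w3.png",im[:,:,::-1])
im=cv2.convertScaleAbs(im[60:340,140:440,::-1],alpha=2.0,beta=30)
cv2.imwrite("pics/w3z.png",cv2.resize(im,None,fx=2.1,fy=2.1,interpolation=cv2.INTER_CUBIC))
E
```

```text
[ 0.49499577 -0.2803249   0.27193163] [-0.7469953   0.02433204  0.08835672  1.63710807  0.00341153 -0.64443624]
```

View pics/w3z.png

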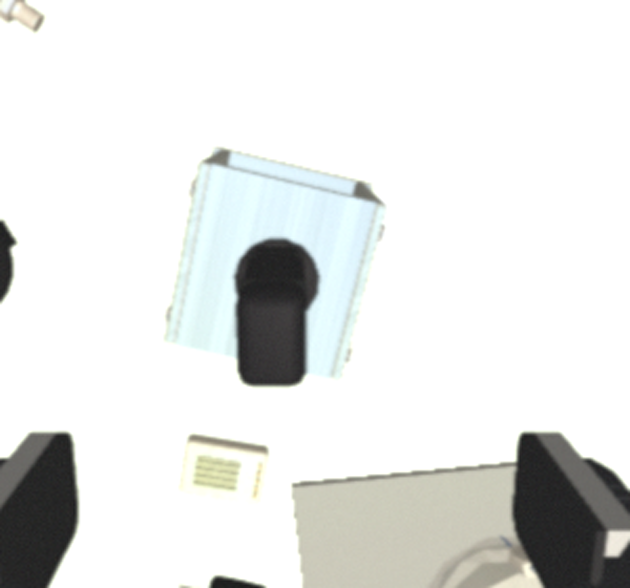

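The handle now appears upright in the picture, so the jaws are aligned with it. Its top-face centre is at about (272, 337) in the zoom.

```bash
python3 - <<'E'
from h import *
st=read_state(); C=cam('wrist',st)
f=lambda p,z: onz(C,np.array(p)/2.1+[140,60],z)
print(f((272,337),.2), f((277,281),.116), f((273,337),.2)-f((273,300),.2),f((237,337),.2)-f((308,337),.2))
s=[f(p,.11) for p in((202,163),(384,205),(340,377),(166,341))];print(np.mean(s,0))
E
```

```text
[ 0.49415049 -0.28781182  0.2       ] [ 0.49578014 -0.28811246  0.116     ] [ 0.01173538 -0.00132322  0.        ] [-0.00230696 -0.02182252  0.        ]
[ 0.4941504  -0.28975806  0.11      ]
```

apply_moves(series=[0, -7, -20, 0, 0, 0, 100, 0, -7, -50, 0, 0, 0, 100, 0, -7, -80, 0, 0, 0, 100, 0, -7, -110, 0, 0, 0, 100, 0, -7, -131, 0, 0, 0, 100], squeeze=80)

```text
time_s: 4.22
eef_pos: [0.4952, -0.2867, 0.1416]
tool_rot: [0.001, 0.052, 0.999, 0.002]
contact_force: [-0.2, 0.7, -1.1]
gripper_width: 1.001
```

apply_moves(series=[0, 0, 0, 0, 0, 0, 50, 0, 0, 0, 0, 0, 0, 20, 0, 0, 0, 0, 0, 0, 10, 0, 0, 0, 0, 0, 0, 10, 0, 0, 0, 0, 0, 0, 10], squeeze=80)

```text
time_s: 4.63
eef_pos: [0.4961, -0.2874, 0.1438]
tool_rot: [0.002, 0.052, 0.999, 0.001]
contact_force: [-0.3, 0.2, 0.3]
gripper_width: 0.298
```

```bash
python3 - <<'E'
from h import *
st=read_state(); print(st)
im=read_camera('wrist'); cv2.imwrite("pics/w4.png",im[:,:,::-1])
E
```

```text
{'time_s': 4.6333, 'joint_pos': array([-0.75497284,  0.02124176, -0.14739248,  1.40027962,  0.00349916,
       -0.65162728]), 'qvel': array([-0.00404417,  0.00384077, -0.01026258, -0.00529132,  0.000582  ,
       -0.00169686]), 'tau': array([ 1.13879631e-01, -5.13254392e+01,  5.02259874e+01,  2.58943217e-02,
        1.65329495e-02,  5.18604895e-03]), 'eef_pos': array([ 0.49614454, -0.2874282 ,  0.1437888 ]), 'tool_rot': array([1.84940715e-03, 5.16480401e-02, 9.98663373e-01, 7.25692886e-04]), 'contact_force': array([-0.25766038,  0.20753188,  0.34632303]), 'moment': array([ 0.02747043, -0.02224985, -0.01801183]), 'gripper_width': 0.29836355053827146}
```

View pics/w4.png

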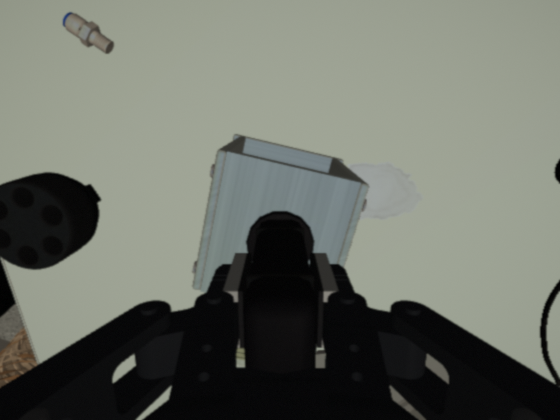

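The fingers are round the handle at (280, 300), but the opening reads 25 mm, so they may still be closing.

apply_moves(series=[0, 0, 0, 0, 0, 0, 5, 0, 0, 0, 0, 0, 0, 5, 0, 0, 0, 0, 0, 0, 5, 0, 0, 0, 0, 0, 0, 5, 0, 0, 0, 0, 0, 0, 5], squeeze=80)

```text
time_s: 5.1
eef_pos: [0.4961, -0.2876, 0.1438]
tool_rot: [0.002, 0.052, 0.999, 0.001]
contact_force: [0.8, -0.1, 0.6]
gripper_width: 0.248
```

apply_moves(series=[0, 0, 15, 0, 0, 0, 5, 0, 0, 40, 0, 0, 0, 5, 0, 0, 70, 0, 0, 0, 5, 0, 0, 100, 0, 0, 0, 5, 0, 0, 125, 0, 0, 0, 5])

```text
time_s: 5.52
eef_pos: [0.496, -0.2875, 0.2706]
tool_rot: [0.002, 0.052, 0.999, 0.0]
contact_force: [-0.1, -0.3, -1.2]
gripper_width: 0.244
```

```bash
python3 - <<'E'
from h import *
st=read_state(); print(st['eef_pos'],st['contact_force'],st['gripper_width'])
a=read_camera('side')[120:330,130:410,::-1];b=read_camera('scene')[120:330,200:480,::-1]
im=np.hstack([a,b]);im=cv2.convertScaleAbs(im,alpha=1.6,beta=20)
cv2.imwrite("pics/s5.png",cv2.resize(im,None,fx=1.42,fy=1.42))
E
```

```text
[ 0.49601353 -0.28750519  0.27064178] [-0.13816687 -0.26057786 -1.24685674] 0.24362918193786537
```

View pics/s5.png

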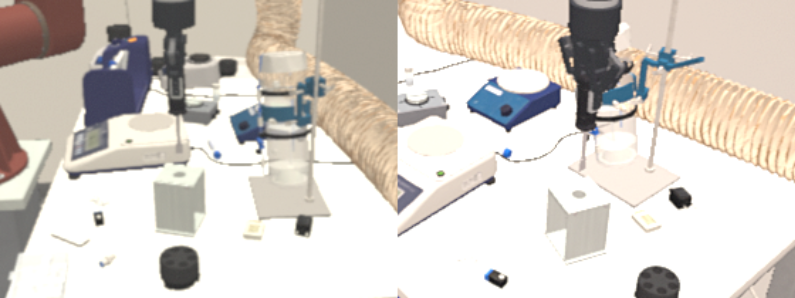

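The driver is held and clear of the stand, which is now empty with its hole visible. I'll carry it to the controller.

apply_moves(series=[2, 30, 5, 0, 0, 0, 5, 5, 68, 10, 0, 0, 0, 5, 8, 107, 10, 0, 0, 0, 5, 11, 146, 10, 0, 0, 0, 5, 14, 185, 10, 0, 0, 0, 5])

```text
time_s: 6.03
eef_pos: [0.5108, -0.102, 0.2824]
tool_rot: [0.004, 0.052, 0.999, -0.001]
contact_force: [1.5, 0.3, -1.0]
gripper_width: 0.239
```

apply_moves(series=[3, 39, 0, 0, 0, -0.05, 5, 6, 78, 0, 0, 0, -0.11, 5, 9, 117, 0, 0, 0, -0.17, 5, 12, 156, 0, 0, 0, -0.23, 5, 15, 195, 0, 0, 0, -0.29, 5])

```text
time_s: 6.45
eef_pos: [0.5252, 0.095, 0.2814]
tool_rot: [0.003, 0.197, 0.98, -0.002]
contact_force: [0.4, 0.6, -0.6]
gripper_width: 0.25
```

apply_moves(series=[3, 39, 0, 0, 0, -0.05, 5, 6, 78, -10, 0, 0, -0.05, 5, 9, 115, -20, 0, 0, -0.05, 5, 12, 145, -35, 0, 0, -0.05, 5, 13, 168, -45, 0, 0, -0.05, 5])

```text
time_s: 6.87
eef_pos: [0.5374, 0.2656, 0.2337]
tool_rot: [0.002, 0.221, 0.975, -0.002]
contact_force: [0.4, -0.3, -1.5]
gripper_width: 0.247
```

```bash
python3 - <<'E'
from h import *
import math
st=read_state(); print(st['eef_pos'],st['tool_rot'],st['contact_force'],st['joint_pos'])
Rm=R.from_quat(np.roll(st['tool_rot'],-1)).as_matrix();print(math.degrees(math.atan2(Rm[1,0],Rm[0,0])))
for n in("wrist","scene","side"):
    im=read_camera(n); cv2.imwrite(f"pics/{n}6.png",im[:,:,::-1]); 
    for l in("blade_tip","slot"):
        for r in tip_of(n,l)[:1]:
            px=np.array(r['xy'])*[560,420]; C=cam(n,st); tip=st['eef_pos']+Rm@[0,0,.1188]
            print(n,l,round(r['confidence'],2),px.round(1),proj(C,tip if l=="blade_tip" else [.5388,.2609,.048]).round(1))
a=cv2.imread("pics/side6.png")[120:220,200:340];b=cv2.imread("pics/scene6.png")[120:220,140:280]
cv2.imwrite("pics/s6.png",cv2.resize(cv2.convertScaleAbs(np.hstack([a,b]),alpha=1.5,beta=15),None,fx=2.8,fy=2.8,interpolation=cv2.INTER_CUBIC))
E
```

```text
[0.53735071 0.26560893 0.23373645] [ 0.00198707  0.22092827  0.97528549 -0.00222931] [ 0.39134422 -0.32043103 -1.50650987] [ 0.24412825  0.10199059  0.09941615  1.56667998 -0.00577025  0.68965814]
154.47324578800857
wrist blade_tip 0.65 [282.7 200.1] [280.3 203.4]
wrist slot 0.58 [278.9 186. ] [277.2 188.4]
scene blade_tip 0.78 [208.5 173.3] [211.  170.2]
scene slot 0.49 [211.1 187.6] [213.3 188.9]
side blade_tip 0.65 [264.7 176.2] [264.8 176.6]
side slot 0.51 [270.9 191.8] [265.6 192.7]
```

View pics/wrist6.png

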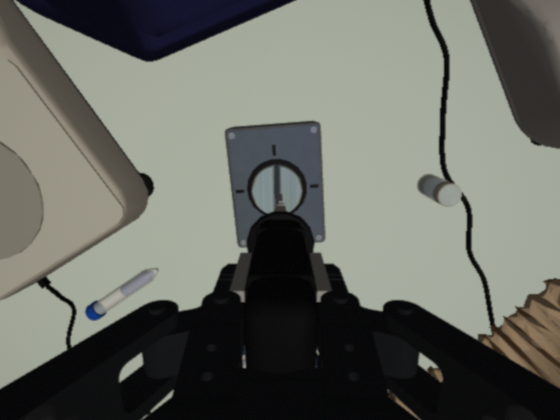

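View pics/s6.png

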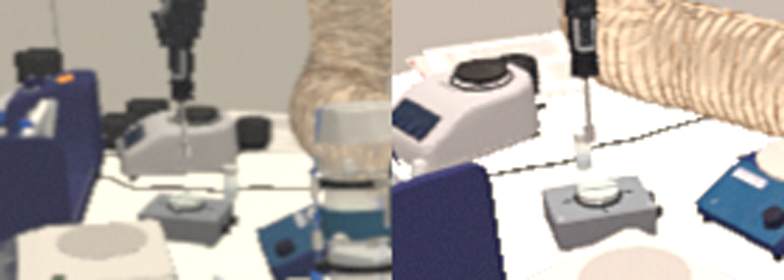

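The wrist view shows the blade tip at about (280, 204), in line with the slot at (276, 190). I'll zoom in to measure where the blade sits across the slot.

```bash
python3 - <<'E'
from h import *
im=cv2.imread("pics/wrist6.png")[110:260,205:345]
cv2.imwrite("pics/w6z.png",cv2.resize(cv2.convertScaleAbs(im,alpha=1.4,beta=10),None,fx=4,fy=4,interpolation=cv2.INTER_CUBIC))
E
```

```text
(no output)
```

View pics/w6z.png

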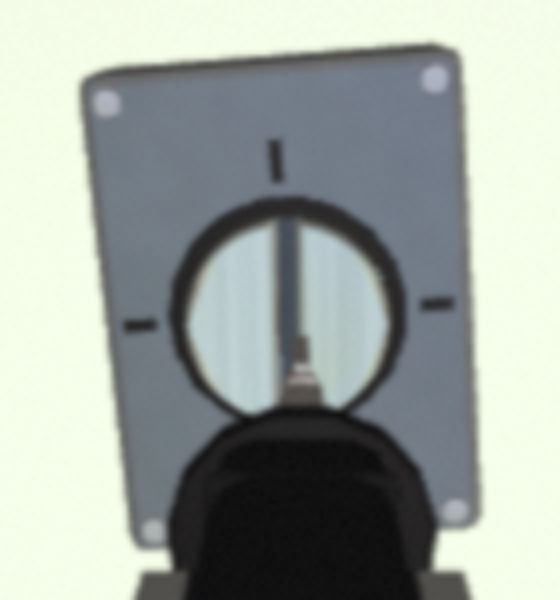

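```bash
python3 - <<'E'
from h import *
import math
st=read_state(); C=cam('wrist',st)
Rm=R.from_quat(np.roll(st['tool_rot'],-1)).as_matrix()
f=lambda p,z: onz(C,np.array(p)/4+[205,110],z)
a=lambda v: math.degrees(math.atan2(v[1],v[0]))
cs=[f(p,.045) for p in((106,103),(434,78),(152,531),(455,511))]
m=[f(p,.045) for p in((140,326),(437,304))]
print("centre",np.mean(cs,0),np.mean(m,0),"xyaw",a(cs[2]-cs[0]),a(cs[3]-cs[1]),a(cs[1]-cs[0])-90,a(m[1]-m[0])-90)
for z in (.05,.057):
  s,e=f((287,222),z),f((291,370),z); print("slot yaw",a(e-s),s,e)
# blade front-lower corner: tip + 7mm along tool x
tip=st['eef_pos']+Rm@[0,0,.1188]; print("tip",tip,(proj(C,tip+Rm@[.007,0,0])-[205,110])*4, "obs 301,338")
print("tool z",Rm[:,2])
p=f((301,338),tip[2]); print("obs tip ctr",p-Rm@[.007,0,0])
E
```

```text
centre [0.54199932 0.25625438 0.045     ] [0.54208498 0.25649878 0.045     ] xyaw -21.671531081369334 -21.3843345377166 -21.46787254448573 -21.37988892168771
slot yaw -24.349534591625222 [0.52074896 0.26661043 0.05      ] [0.55373582 0.25168195 0.05      ]
slot yaw -24.349534591625286 [0.51981421 0.26715373 0.057     ] [0.55210001 0.25254252 0.057     ]
tip [0.53936201 0.26153485 0.11812375] [301.33883411 338.47401155] obs 301,338
tool z [ 0.00596925 -0.00501457 -0.99996961]
obs tip ctr [0.53923815 0.26152241 0.11817662]
```

```bash
python3 - <<'E'
from h import *
for i in range(2):
    st=read_state(); Rm=R.from_quat(np.roll(st['tool_rot'],-1)).as_matrix()
    print(st['time_s'],st['eef_pos'],Rm[:,2],st['qvel'].round(3))
    im=read_camera('wrist'); cv2.imwrite("pics/w7.png",im[:,:,::-1])
d=cv2.absdiff(cv2.imread("pics/w7.png"),cv2.imread("pics/wrist6.png"));print(d.mean())
im=cv2.imread("pics/w7.png")[110:260,205:345]
cv2.imwrite("pics/w7z.png",cv2.resize(cv2.convertScaleAbs(im,alpha=1.4,beta=10),None,fx=4,fy=4,interpolation=cv2.INTER_CUBIC))
E
```

```text
7.3167 [0.53865287 0.26213058 0.23692014] [ 0.00596925 -0.00501457 -0.99996961] [0.001 0.    0.    0.001 0.001 0.003]
7.3667 [0.53860769 0.2622469  0.23690146] [ 0.00590717 -0.00495503 -0.99997028] [ 0.003  0.003  0.    -0.001  0.002  0.002]
5.35453798185941
```

View pics/w7z.png

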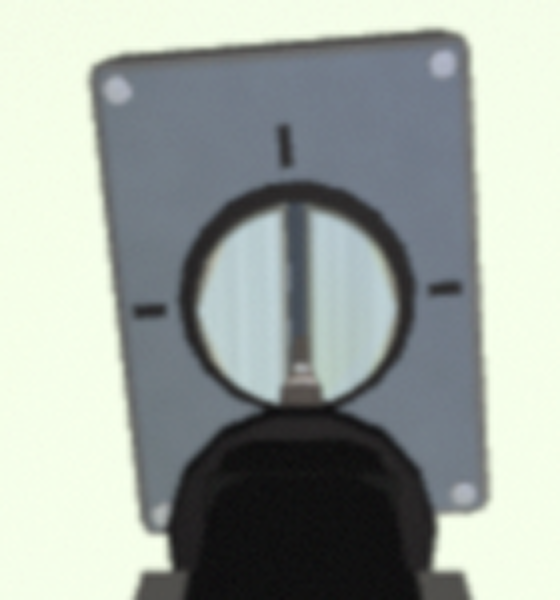

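The first measurement came while the arm was still settling. It is at rest now, so I'll measure again.

```bash
python3 - <<'E'
from h import *
import math
st=read_state(); C=cam('wrist',st)
Rm=R.from_quat(np.roll(st['tool_rot'],-1)).as_matrix()
f=lambda p,z: onz(C,np.array(p)/4+[205,110],z)
a=lambda v: math.degrees(math.atan2(v[1],v[0]))
cs=[f(p,.045) for p in((118,91),(442,64),(162,516),(463,493))]
m=[f(p,.045) for p in((150,311),(445,288))]
print("centre",np.mean(cs,0),np.mean(m,0),"xyaw",a(cs[2]-cs[0]),a(cs[3]-cs[1]),a(cs[1]-cs[0])-90,a(m[1]-m[0])-90)
for z in (.05,.057):
  s,e=f((295,208),z),f((299,345),z); print("slot yaw",a(e-s),s,e)
tip=st['eef_pos']+Rm@[0,0,.1188]; print("tip",tip,(proj(C,tip+Rm@[.007,0,0])-[205,110])*4, "obs 301,338")
print(Rm,a(Rm[:,0]))
E
```

```text
centre [0.5395431  0.26020495 0.045     ] [0.5394535  0.26041198 0.045     ] xyaw -21.735239650146216 -21.24525500825276 -21.068623276583367 -21.15313311009878
slot yaw -24.114868076887863 [0.51848327 0.27000075 0.05      ] [0.54883024 0.25641644 0.05      ]
slot yaw -24.1148680768879 [0.5175951  0.27047643 0.057     ] [0.54729701 0.25718087 0.057     ]
tip [0.53927635 0.26177441 0.11805773] [301.33952084 338.4742511 ] obs 301,338
[[-0.90118694  0.43339094  0.00586478]
 [ 0.43336697  0.90120399 -0.00494286]
 [-0.00742756 -0.00191284 -0.99997059]] 154.31781295799655
```

apply_moves(series=[1, -2, -10, 0.005, 0.006, 0.015, 5, 1, -2, -25, 0.005, 0.006, 0.015, 5, 1, -2, -40, 0.005, 0.006, 0.015, 5, 1, -2, -48, 0.005, 0.006, 0.015, 5, 1, -2, -48, 0.005, 0.006, 0.015, 5])

```text
time_s: 7.83
eef_pos: [0.5385, 0.2597, 0.1862]
tool_rot: [-0.002, 0.215, 0.977, -0.001]
contact_force: [0.2, -0.2, -1.5]
gripper_width: 0.246
```

```bash
cat > look.py <<'E'
from h import *
import math,sys
read_camera('side')
st=read_state(); C=cam('wrist',st)
Rm=R.from_quat(np.roll(st['tool_rot'],-1)).as_matrix()
im=read_camera('wrist')[:,:,::-1]
tip=st['eef_pos']+Rm@[0,0,.1188]
print(st['time_s'],"tcp",st['eef_pos'].round(4),"tip",tip.round(4),"yaw",round(math.degrees(math.atan2(Rm[1,0],Rm[0,0])),2),"z",Rm[:,2].round(4),"F",st['contact_force'].round(1),"M",st['moment'].round(2),"w",round(st['gripper_width'],3),"j6",round(st['joint_pos'][5],2))
print("qvel",abs(st['qvel']).max().round(3))
im=im[90:240,205:345]
cv2.imwrite(f"pics/{sys.argv[1]}.png",cv2.resize(cv2.convertScaleAbs(im,alpha=1.4,beta=10),None,fx=4,fy=4,interpolation=cv2.INTER_CUBIC))
E
python3 look.py w8
```

```text
7.8833 tcp [0.539  0.2599 0.1877] tip [0.5388 0.2599 0.0689] yaw 155.18 z [-2.1e-03 -3.0e-04 -1.0e+00] F [ 0.4 -0.2 -0.6] M [-0.05 -0.03  0.02] w 0.244 j6 0.66
qvel 0.038
```

View pics/w8.png

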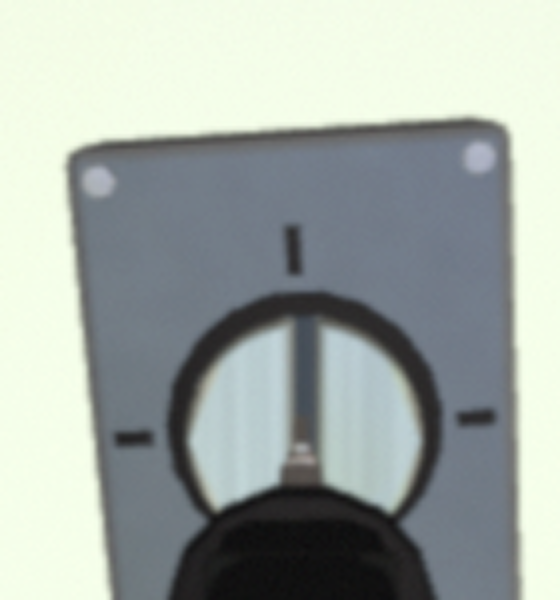

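The blade at (301, 440) in the zoom lies over the slot line at x≈305, about 0.8 mm off. That is within the bevel, so I'll trim it and insert.

apply_moves(series=[0.5, 0.7, -4, 0, 0, 0, 5, 0.5, 0.7, -8, 0, 0, 0, 5, 0.5, 0.7, -12, 0, 0, 0, 5, 0.5, 0.7, -16, 0, 0, 0, 5, 0.5, 0.7, -19, 0, 0, 0, 5])

```text
time_s: 8.35
eef_pos: [0.5399, 0.2608, 0.1693]
tool_rot: [-0.0, 0.215, 0.977, -0.0]
contact_force: [-0.2, 0.4, -1.9]
gripper_width: 0.251
```

```bash
python3 look.py w9
```

```text
8.4 tcp [0.5397 0.2608 0.1687] tip [0.5395 0.2608 0.0499] yaw 155.18 z [-1.5e-03 -1.0e-04 -1.0e+00] F [-1.   0.1 -1.3] M [ 0.03  0.03 -0.03] w 0.247 j6 0.67
qvel 0.014
```

View pics/w9.png

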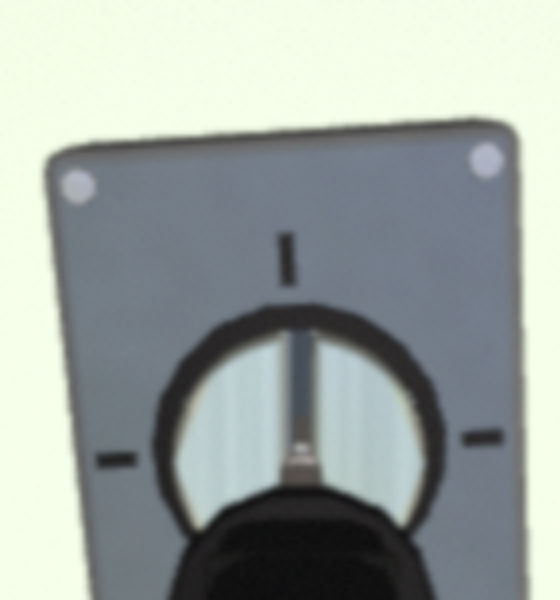

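The blade is in the slot, with the tip about 7 mm deep and no contact force. Turning clockwise now.

apply_moves(series=[0, 0, 0, 0, 0, -0.08, 5, 0, 0, 0, 0, 0, -0.18, 5, 0, 0, 0, 0, 0, -0.28, 5, 0, 0, 0, 0, 0, -0.38, 5, 0, 0, 0, 0, 0, -0.48, 5])

```text
time_s: 8.87
eef_pos: [0.5393, 0.2603, 0.169]
tool_rot: [-0.001, 0.443, 0.896, -0.001]
contact_force: [-0.6, -1.3, -1.2]
gripper_width: 0.249
```

```bash
python3 look.py w10
```

```text
8.9167 tcp [0.5393 0.2604 0.169 ] tip [0.539  0.2603 0.0502] yaw 127.0 z [-2.2e-03 -4.0e-04 -1.0e+00] F [-1.1 -2.9 -0.9] M [-0.67  0.48  0.1 ] w 0.244 j6 1.16
qvel 0.238
```

View pics/w10.png

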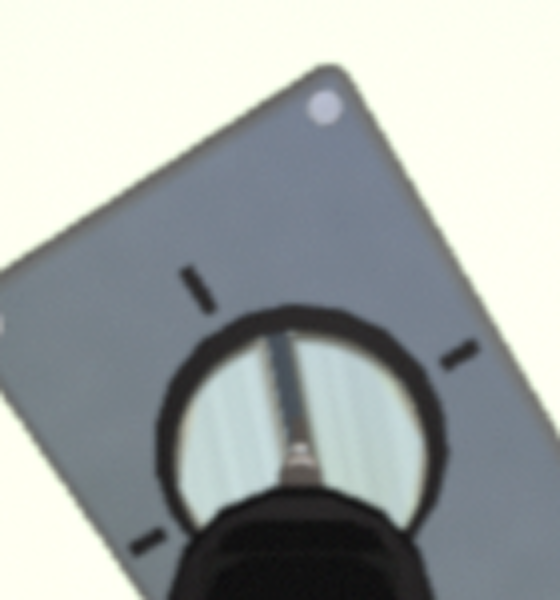

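The slot is turning with the blade and lags it by the play. Continuing.

apply_moves(series=[0, 0, 0, 0, 0, -0.1, 5, 0, 0, 0, 0, 0, -0.2, 5, 0, 0, 0, 0, 0, -0.3, 5, 0, 0, 0, 0, 0, -0.4, 5, 0, 0, 0, 0, 0, -0.5, 5])

```text
time_s: 9.38
eef_pos: [0.5391, 0.2602, 0.169]
tool_rot: [-0.001, 0.65, 0.76, -0.001]
contact_force: [-1.5, -2.4, -0.6]
gripper_width: 0.25
```

apply_moves(series=[0, 0, 0, 0, 0, -0.1, 5, 0, 0, 0, 0, 0, -0.2, 5, 0, 0, 0, 0, 0, -0.3, 5, 0, 0, 0, 0, 0, -0.4, 5, 0, 0, 0, 0, 0, -0.47, 5])

```text
time_s: 9.8
eef_pos: [0.5388, 0.2601, 0.169]
tool_rot: [-0.001, 0.81, 0.587, -0.001]
contact_force: [-1.3, -0.4, -1.5]
gripper_width: 0.246
```

```bash
python3 look.py w11
```

```text
9.85 tcp [0.5388 0.2601 0.169 ] tip [0.5385 0.2602 0.0502] yaw 71.67 z [-0.0026  0.0011 -1.    ] F [-2.1 -0.9 -0.3] M [-0.49  0.51  0.05] w 0.249 j6 2.12
qvel 0.174
```

View pics/w11.png

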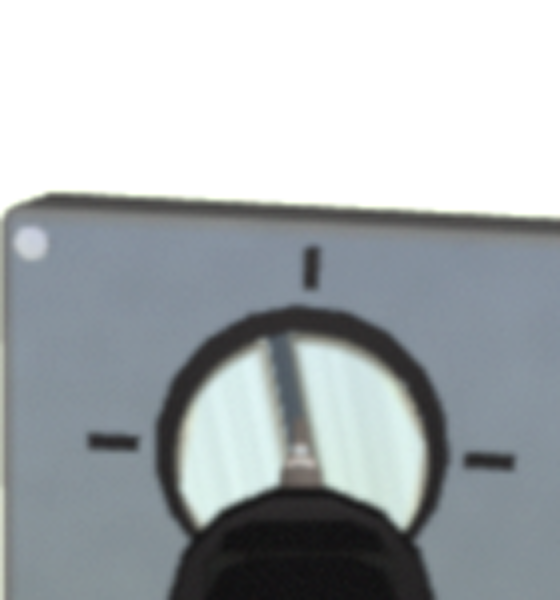

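The slot still has roughly 10° to go. I'll continue towards the stop and watch the moment.

apply_moves(series=[0.5, 0, 0, 0, 0, -0.05, 5, 0.5, 0, 0, 0, 0, -0.1, 5, 0.5, 0, 0, 0, 0, -0.15, 5, 0.5, 0, 0, 0, 0, -0.18, 5, 0.5, 0, 0, 0, 0, -0.2, 5])

```text
time_s: 10.32
eef_pos: [0.539, 0.2601, 0.169]
tool_rot: [-0.001, 0.862, 0.506, -0.001]
contact_force: [-2.7, -1.5, -0.8]
gripper_width: 0.25
```

```bash
python3 look.py w12
```

```text
10.3667 tcp [0.539  0.2601 0.1689] tip [0.5386 0.2603 0.0501] yaw 60.71 z [-0.0031  0.0015 -1.    ] F [-2.5 -1.2  0.3] M [-0.41  1.02  0.06] w 0.248 j6 2.31
qvel 0.035
```

View pics/w12.png

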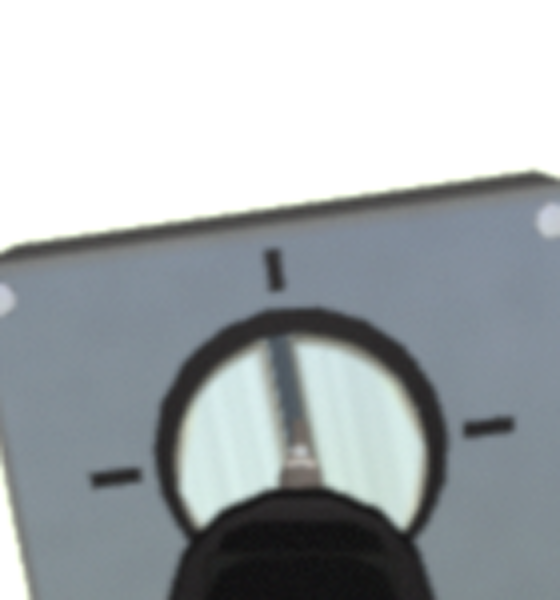

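```bash
cat > ang.py <<'E'
from h import *
import math
# args computed at current pose; zoom offset 205,90, x4
def run(s,e,L,Rr,off=(205,90),k=4):
    st=read_state(); C=cam('wrist',st)
    f=lambda p,z: onz(C,np.array(p)/k+np.array(off),z)
    a=lambda v: math.degrees(math.atan2(v[1],v[0]))
    for z in(.05,.057): v=f(e,z)-f(s,z); print("slot yaw",z,a(v))
    print("mark LR yaw",a(f(Rr,.045)-f(L,.045)), "centre",(f(L,.045)+f(Rr,.045))/2)
E
python3 -c "
from ang import *
run((278,340),(294,420),(116,479),(489,427))"
```

```text
slot yaw 0.05 -108.28947922038753
slot yaw 0.057 -108.28947922038778
mark LR yaw -21.010986007580463 centre [0.53891306 0.25938252 0.045     ]
```

apply_moves(series=[0, 0, 0, 0, 0, -0.03, 5, 0, 0, 0, 0, 0, -0.06, 5, 0, 0, 0, 0, 0, -0.08, 5, 0, 0, 0, 0, 0, -0.1, 5, 0, 0, 0, 0, 0, -0.1, 5])

```text
time_s: 10.83
eef_pos: [0.5389, 0.2601, 0.169]
tool_rot: [-0.002, 0.887, 0.462, -0.001]
contact_force: [-2.9, -1.1, 0.1]
gripper_width: 0.249
```

```bash
python3 look.py w13
```

```text
10.8833 tcp [0.5389 0.2601 0.1689] tip [0.5385 0.2603 0.0502] yaw 55.12 z [-0.0031  0.0019 -1.    ] F [-2.5 -1.2 -0.4] M [-0.38  0.94  0.12] w 0.248 j6 2.41
qvel 0.005
```

View pics/w13.png

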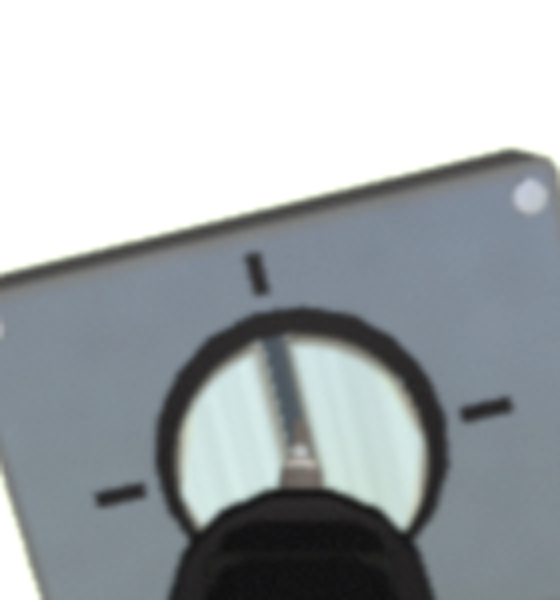

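The slot now lags the blade more and the moment has risen to 0.12 N m, so it seems to be at the stop. One more small push to confirm.

apply_moves(series=[0, 0, 0, 0, 0, -0.03, 5, 0, 0, 0, 0, 0, -0.06, 5, 0, 0, 0, 0, 0, -0.08, 5, 0, 0, 0, 0, 0, -0.08, 5, 0, 0, 0, 0, 0, -0.08, 5])

```text
time_s: 11.35
eef_pos: [0.5389, 0.2601, 0.169]
tool_rot: [-0.002, 0.904, 0.428, -0.001]
contact_force: [-2.8, -0.6, 1.3]
gripper_width: 0.245
```

```bash
python3 look.py w14
```

```text
11.4 tcp [0.5389 0.2601 0.169 ] tip [0.5385 0.2604 0.0502] yaw 50.62 z [-0.003   0.0021 -1.    ] F [-3.3 -1.8  0.5] M [-0.43  1.03  0.31] w 0.245 j6 2.49
qvel 0.002
```

View pics/w14.png

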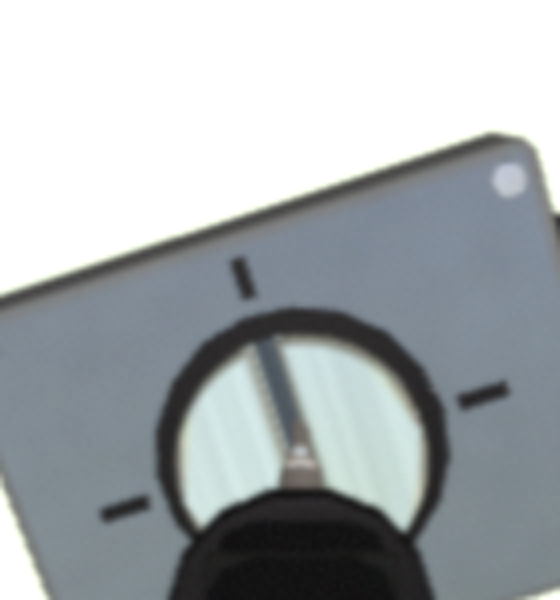

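The moment is up to 0.31 N m and the slot did not follow, so this is the firm stop. I'll back off to the middle of the play and lift straight out.

apply_moves(series=[0, 0, 0, 0, 0, 0.08, 5, 0, 0, 0, 0, 0, 0.16, 5, 0, 0, 0, 0, 0, 0.24, 5, 0, 0, 0, 0, 0, 0.27, 5, 0, 0, 0, 0, 0, 0.27, 5])

```text
time_s: 11.87
eef_pos: [0.5395, 0.2603, 0.1691]
tool_rot: [-0.001, 0.838, 0.546, -0.0]
contact_force: [0.2, -0.5, -1.0]
gripper_width: 0.251
```

```bash
python3 look.py w15
```

```text
11.9167 tcp [0.5394 0.2603 0.1691] tip [0.5392 0.2605 0.0503] yaw 66.04 z [-0.0022  0.0018 -1.    ] F [-0.4  0.4 -1. ] M [ 0.05  0.02 -0.01] w 0.247 j6 2.22
qvel 0.024
```

View pics/w15.png

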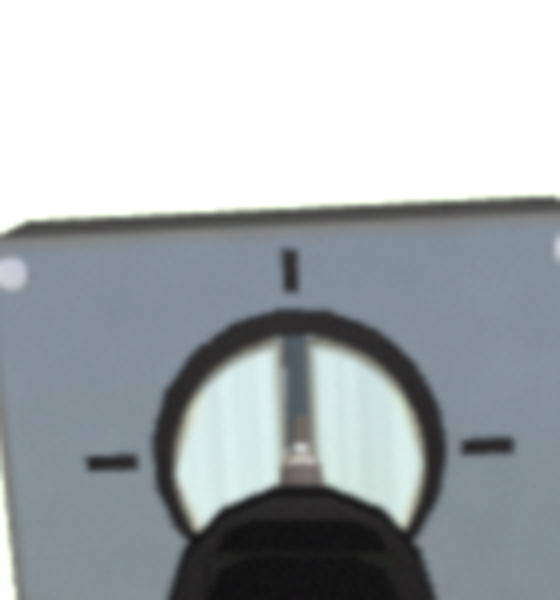

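All the moments are at zero and the slot points at the y mark (290, 270). Lifting out.

apply_moves(series=[0, 0, 8, 0, 0, 0, 5, 0, 0, 20, 0, 0, 0, 5, 0, 0, 45, 0, 0, 0, 5, 0, 0, 75, 0, 0, 0, 5, 0, 0, 105, 0, 0, 0, 5])

```text
time_s: 12.38
eef_pos: [0.5392, 0.2602, 0.2764]
tool_rot: [-0.001, 0.839, 0.544, -0.0]
contact_force: [1.8, 0.6, -1.0]
gripper_width: 0.249
```

```bash
python3 look.py w16; python3 - <<'E'
from h import *
st=read_state();print(st['joint_pos'])
im=read_camera('side'); s=tip_of('side','stand_hole')[:1]; im2=read_camera('scene'); t=tip_of('scene','stand_hole')[:1]
ps=np.array(s[0]['xy'])*[560,420]; pt=np.array(t[0]['xy'])*[560,420]
print(s,t,onz(cam('side'),ps,.11),onz(cam('scene'),pt,.11))
print(ps,pt,proj(cam('side'),[.4955,-.2875,.11]),proj(cam('scene'),[.4955,-.2875,.11]))
a=im[190:310,190:310,::-1];b=im2[190:310,260:380,::-1]
cv2.imwrite("pics/h16.png",cv2.resize(cv2.convertScaleAbs(np.hstack([a,b]),alpha=1.2,beta=0),None,fx=3.3,fy=3.3,interpolation=cv2.INTER_CUBIC))
E
```

```text
12.4333 tcp [0.5409 0.2606 0.2836] tip [0.5416 0.261  0.1648] yaw 65.97 z [ 0.0065  0.0038 -1.    ] F [-1.1 -1.1  4.3] M [-0.01  0.    0.03] w 0.25 j6 2.22
qvel 0.108
[2.30332057e-01 1.14799321e-01 2.00070671e-01 1.64839239e+00
 2.20585961e-03 2.22047296e+00]Traceback (most recent call last):
  File "<stdin>", line 4, in <module>
IndexError: list index out of range
```

View pics/w16.png

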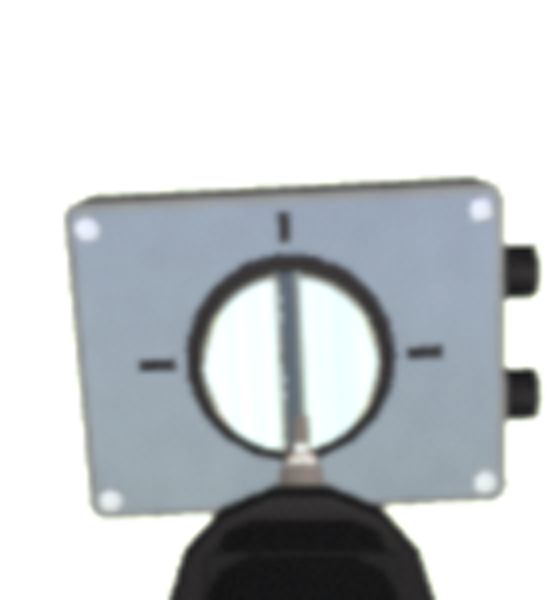

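The blade is out and the slot lines up with the y mark at (283, 226). Next I'll check the hole in the fixed cameras.

```bash
python3 - <<'E'
from h import *
im=read_camera('side'); im2=read_camera('scene')
for n in("side","scene"):
    print(n,[(r['confidence'],np.array(r['xy'])*[560,420]) for r in tip_of(n,'stand_hole')[:2]],proj(cam(n),[.4955,-.2875,.11]))
a=im[190:310,190:310,::-1];b=im2[190:310,260:380,::-1]
cv2.imwrite("pics/h16.png",cv2.resize(np.hstack([a,b]),None,fx=3.3,fy=3.3,interpolation=cv2.INTER_CUBIC))
E
```

```text
side [(0.83, array([256.984, 243.6  ]))] [256.11821174 242.51953217]
scene [(0.84, array([324.52, 256.41])), (0.67, array([216.328, 205.086]))] [327.49471789 255.37048642]
```

View pics/h16.png

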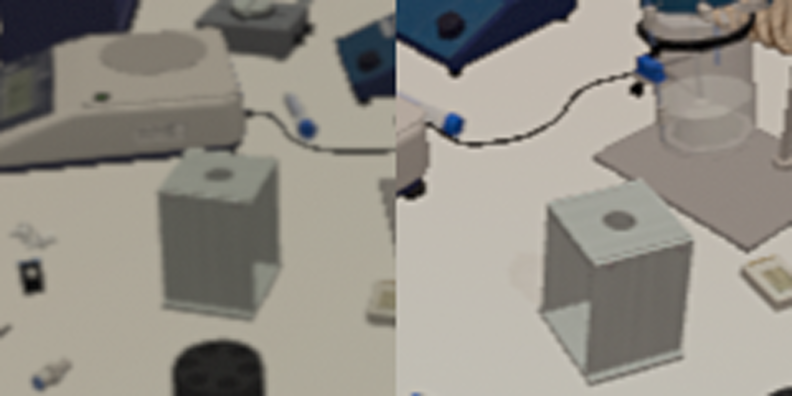

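The hole centres at side (256.4, 242.7) and scene (327.6, 256.7) agree with (0.4955, −0.288). I'll carry the driver back and turn it to its original yaw on the way.

apply_moves(series=[-2, -20, 0, 0, 0, 0.07, 5, -4, -48, 0, 0, 0, 0.16, 5, -6, -76, 0, 0, 0, 0.26, 5, -9, -104, 0, 0, 0, 0.36, 5, -11, -132, 0, 0, 0, 0.46, 5])

```text
time_s: 13.3
eef_pos: [0.5272, 0.1271, 0.2725]
tool_rot: [-0.002, 0.69, 0.723, -0.002]
contact_force: [0.7, 0.0, -2.4]
gripper_width: 0.247
```

apply_moves(series=[-2, -28, 0, 0, 0, 0.1, 5, -4, -56, 0, 0, 0, 0.2, 5, -6, -84, 0, 0, 0, 0.3, 5, -9, -112, 0, 0, 0, 0.4, 5, -11, -140, 0, 0, 0, 0.5, 5])

```text
time_s: 13.72
eef_pos: [0.5156, -0.0141, 0.272]
tool_rot: [-0.001, 0.488, 0.873, -0.002]
contact_force: [-0.0, 0.3, -1.0]
gripper_width: 0.247
```

apply_moves(series=[-2, -28, 0, 0, 0, 0.1, 5, -4, -56, 0, 0, 0, 0.2, 5, -6, -84, 0, 0, 0, 0.3, 5, -9, -112, 0, 0, 0, 0.4, 5, -11, -140, 0, 0, 0, 0.5, 5])

```text
time_s: 14.13
eef_pos: [0.504, -0.1554, 0.2716]
tool_rot: [-0.001, 0.254, 0.967, -0.003]
contact_force: [0.4, 0.1, -1.1]
gripper_width: 0.25
```

```bash
python3 look.py w17
```

```text
14.1833 tcp [ 0.5038 -0.1596  0.2711] tip [ 0.5033 -0.1604  0.1523] yaw 150.93 z [-0.0038 -0.0066 -1.    ] F [-2.7 -4.2 -1.9] M [-0.3   0.14  0.06] w 0.246 j6 -0.04
qvel 0.358
```

apply_moves(series=[-2, -30, 0, 0, 0, 0.1, 5, -4, -65, 0, 0, 0, 0.2, 5, -6, -100, 0, 0, 0, 0.3, 5, -7, -120, 0, 0.004, -0.002, 0.4, 5, -8, -128, 0, 0.006, -0.003, 0.4, 5])

```text
time_s: 14.65
eef_pos: [0.4954, -0.2873, 0.2701]
tool_rot: [-0.0, 0.059, 0.998, 0.0]
contact_force: [-0.3, -0.1, -0.4]
gripper_width: 0.246
```

```bash
python3 -c "
from h import *
read_camera('side');read_camera('side')"; python3 look.py w18
```

```text
14.8 tcp [ 0.4959 -0.2846  0.2707] tip [ 0.4958 -0.2844  0.1519] yaw 172.96 z [-4.0e-04  1.2e-03 -1.0e+00] F [ 0.8  1.  -1.9] M [ 0.03 -0.    0.  ] w 0.248 j6 -0.63
qvel 0.026
```

View pics/w18.png

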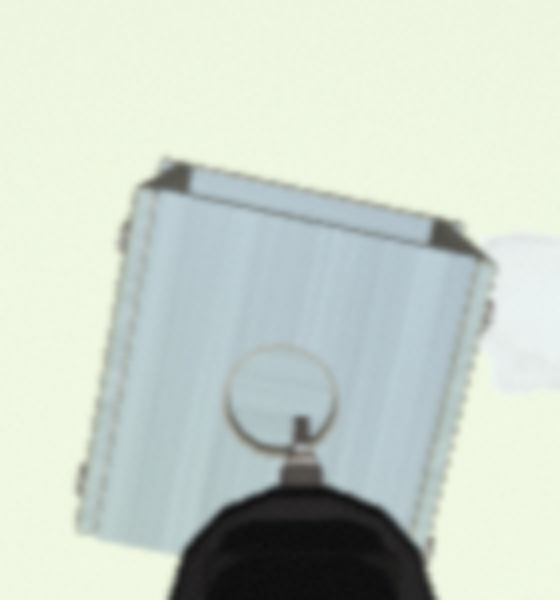

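The hole shows at about (281, 398) in the zoom, with the blade tip at (302, 418) slightly to one side.

```bash
python3 - <<'E'
from h import *
st=read_state();C=cam('wrist',st);print(st['eef_pos'],onz(C,np.array((281,398))/4+[205,90],.11))
E
```

```text
[ 0.49607267 -0.28402843  0.27101129] [ 0.49355996 -0.28830597  0.11      ]
```

apply_moves(series=[-0.5, -3.5, 0, 0, 0, 0.02, 5, -0.5, -3.5, -8, 0, 0, 0.02, 5, -0.5, -3.5, -16, 0, 0, 0.02, 5, -0.5, -3.5, -24, 0, 0, 0.02, 5, -0.5, -3.5, -28, 0, 0, 0.02, 5])

```text
time_s: 15.27
eef_pos: [0.4952, -0.2867, 0.241]
tool_rot: [-0.001, 0.051, 0.999, 0.001]
contact_force: [-0.0, -0.1, -0.4]
gripper_width: 0.25
```

```bash
python3 look.py w19
```

```text
15.3167 tcp [ 0.4951 -0.2867  0.2406] tip [ 0.4948 -0.2863  0.1218] yaw 174.2 z [-0.0022  0.0028 -1.    ] F [ 0.4 -0.4 -2.8] M [0.06 0.   0.03] w 0.25 j6 -0.65
qvel 0.025
```

View pics/w19.png

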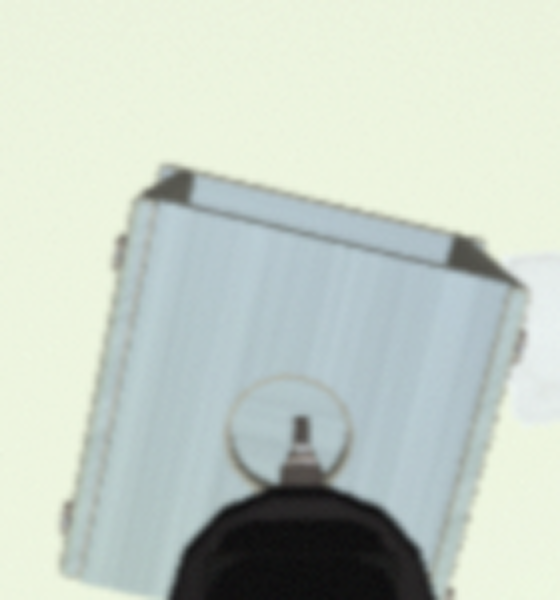

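```bash
python3 - <<'E'
from h import *
st=read_state();C=cam('wrist',st);print(st['eef_pos'],onz(C,np.array((289,436))/4+[205,90],.11))
E
```

```text
[ 0.49510928 -0.28689281  0.24151952] [ 0.49413091 -0.28920837  0.11      ]
```

Shift about −2 mm in y and descend.

apply_moves(series=[-0.5, -2, -10, 0.003, 0.002, 0, 5, -0.5, -2, -30, 0.003, 0.002, 0, 5, -0.5, -2, -55, 0.003, 0.002, 0, 5, -0.5, -2, -80, 0.003, 0.002, 0, 5, -0.5, -2, -90, 0.003, 0.002, 0, 5])

```text
time_s: 15.78
eef_pos: [0.4933, -0.2879, 0.1475]
tool_rot: [-0.004, 0.051, 0.999, 0.004]
contact_force: [-0.5, 0.3, -2.7]
gripper_width: 0.248
```

```bash
python3 look.py w20
```

```text
15.8333 tcp [ 0.493  -0.2876  0.1469] tip [ 0.4921 -0.2864  0.0281] yaw 174.18 z [-0.008   0.0094 -0.9999] F [ 0.3  0.5 -3.2] M [0.04 0.06 0.02] w 0.247 j6 -0.66
qvel 0.061
```

View pics/w20.png

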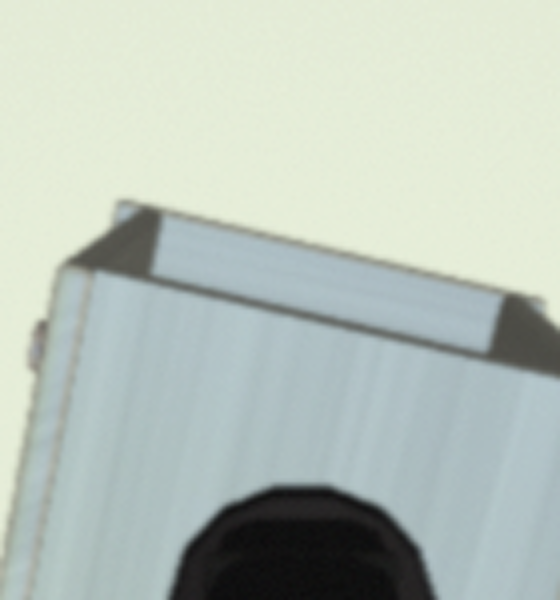

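The shaft is in the hole. I'll correct the small tilt and x, then lower onto the collar.

apply_moves(series=[1, -0.5, 0, -0.004, -0.004, 0, 5, 2, -0.5, 0, -0.009, -0.008, 0, 5, 2, -0.5, -1, -0.009, -0.008, 0, 5, 2, -0.5, -2, -0.009, -0.008, 0, 5, 2, -0.5, -2.5, -0.009, -0.008, 0, 5])

```text
time_s: 16.3
eef_pos: [0.4958, -0.2887, 0.1474]
tool_rot: [0.001, 0.051, 0.999, -0.001]
contact_force: [0.2, 0.2, -1.5]
gripper_width: 0.25
```

```bash
python3 look.py w21; python3 -c "
from h import *
a=read_camera('side')[190:310,190:310,::-1];b=read_camera('scene')[190:310,260:380,::-1]
cv2.imwrite('pics/h21.png',cv2.resize(np.hstack([a,b]),None,fx=3.3,fy=3.3,interpolation=cv2.INTER_CUBIC))"
```

```text
16.35 tcp [ 0.4957 -0.2886  0.1471] tip [ 0.4959 -0.2888  0.0283] yaw 174.19 z [ 0.0019 -0.0014 -1.    ] F [ 0.7  0.6 -1.7] M [0.03 0.06 0.03] w 0.242 j6 -0.65
qvel 0.005
```

View pics/h21.png

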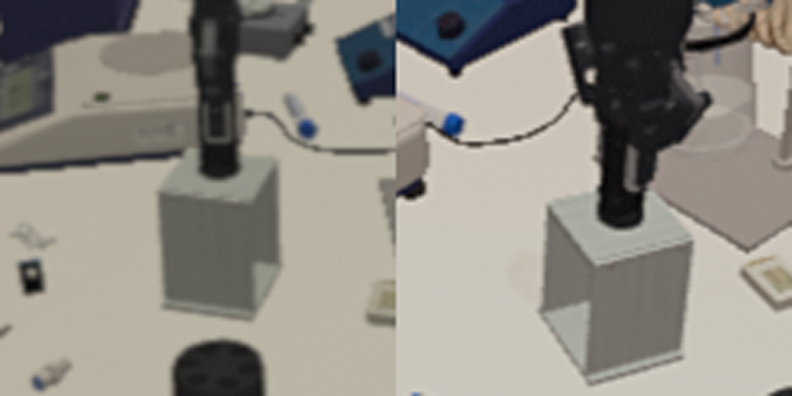

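The collar is just above the top plate and the hole is covered. Lowering the last millimetres.

apply_moves(series=[0, 0, -1, 0, 0, 0, 5, 0, 0, -2, 0, 0, 0, 5, 0, 0, -3, 0, 0, 0, 5, 0, 0, -3, 0, 0, 0, 5, 0, 0, -3, 0, 0, 0, 5])

```text
time_s: 16.92
eef_pos: [0.4956, -0.2886, 0.1438]
tool_rot: [0.001, 0.051, 0.999, -0.0]
contact_force: [-0.0, -0.1, -1.0]
gripper_width: 0.246
```

```bash
python3 look.py w22
```

```text
16.9667 tcp [ 0.4956 -0.2886  0.1438] tip [ 0.4957 -0.2887  0.025 ] yaw 174.18 z [ 0.0015 -0.001  -1.    ] F [ 0.6 -0.  -1.2] M [-0.07  0.03 -0.07] w 0.247 j6 -0.65
qvel 0.003
```

apply_moves(series=[0, 0, -0.5, 0, 0, 0, 5, 0, 0, -1, 0, 0, 0, 5, 0, 0, -1, 0, 0, 0, 5, 0, 0, -1, 0, 0, 0, 5, 0, 0, -1, 0, 0, 0, 5])

```text
time_s: 17.43
eef_pos: [0.4956, -0.2886, 0.1438]
tool_rot: [0.001, 0.051, 0.999, -0.001]
contact_force: [-2.5, 1.1, 6.7]
gripper_width: 0.251
```

```bash
python3 look.py w23
```

```text
17.4833 tcp [ 0.4956 -0.2886  0.1438] tip [ 0.4958 -0.2887  0.025 ] yaw 174.19 z [ 0.0019 -0.0014 -1.    ] F [-2.1  1.5  6. ] M [0.49 0.52 0.02] w 0.246 j6 -0.65
qvel 0.002
```

The collar is seated with 6 N up. Releasing now: open slowly, then lift.

apply_moves(series=[0, 0, 0.5, 0, 0, 0, 30, 0, 0, 0.5, 0, 0, 0, 40, 0, 0, 0.5, 0, 0, 0, 60, 0, 0, 0.5, 0, 0, 0, 80, 0, 0, 0.5, 0, 0, 0, 100])

```text
time_s: 17.95
eef_pos: [0.4956, -0.2886, 0.1441]
tool_rot: [0.001, 0.051, 0.999, -0.001]
contact_force: [0.8, -0.2, 0.3]
gripper_width: 0.81
```

apply_moves(series=[0, 0, 0, 0, 0, 0, 100, 0, 0, 0, 0, 0, 0, 100, 0, 0, 0, 0, 0, 0, 100, 0, 0, 0, 0, 0, 0, 100, 0, 0, 0, 0, 0, 0, 100])

```text
time_s: 18.37
eef_pos: [0.4956, -0.2886, 0.1441]
tool_rot: [0.001, 0.051, 0.999, -0.001]
contact_force: [-0.1, 0.5, 0.3]
gripper_width: 1.001
```

```bash
python3 look.py w24; cp pics/w24.png /dev/null; python3 -c "
from h import *
cv2.imwrite('pics/w24f.png',read_camera('wrist')[:,:,::-1])"
```

```text
18.4167 tcp [ 0.4956 -0.2885  0.1441] tip [ 0.4958 -0.2887  0.0253] yaw 174.19 z [ 0.0017 -0.0013 -1.    ] F [-0.6  0.4 -0.6] M [-0.02  0.01  0.03] w 1.003 j6 -0.65
qvel 0.002
```

View pics/w24f.png

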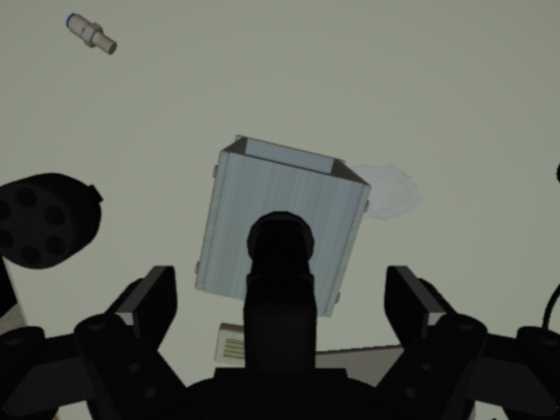

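The jaws are fully open on either side of the upright handle (280, 290). Lifting straight up.

apply_moves(series=[0, 0, 15, 0, 0, 0, 100, 0, 0, 45, 0, 0, 0, 100, 0, 0, 80, 0, 0, 0, 100, 0, 0, 115, 0, 0, 0, 100, 0, 0, 145, 0, 0, 0, 100])

```text
time_s: 18.93
eef_pos: [0.4956, -0.2885, 0.2915]
tool_rot: [0.001, 0.051, 0.999, -0.001]
contact_force: [0.7, -1.1, 0.3]
gripper_width: 1.001
```

apply_moves(series=[0, 10, 10, 0, 0, 0, 100, 0, 30, 20, 0, 0, 0, 100, 0, 50, 20, 0, 0, 0, 100, 0, 60, 20, 0, 0, 0, 100, 0, 60, 20, 0, 0, 0, 100])

```text
time_s: 19.35
eef_pos: [0.4956, -0.2266, 0.3114]
tool_rot: [0.001, 0.05, 0.999, -0.001]
contact_force: [0.0, -0.4, 0.0]
gripper_width: 1.002
```

```bash
python3 - <<'E'
from h import *
st=read_state();print(st['time_s'],st['eef_pos'],st['contact_force'])
a=read_camera('side');b=read_camera('scene')
for n,Z in(("scene",0),("side",0)):
  for l,z in(("driver",.11),("module",0),("holder",0),("vial",0),("tube",0)):
    for r in tip_of(n,l)[:1]: px=np.array(r['xy'])*[560,420];print(n,l,round(r['confidence'],2),px.round(1),onz(cam(n),px,z).round(3))
cv2.imwrite('pics/h25.png',cv2.resize(np.hstack([a[130:330,180:380,::-1],b[130:330,190:390,::-1]]),None,fx=2,fy=2,interpolation=cv2.INTER_CUBIC))
cv2.imwrite('pics/sc25.png',np.vstack([b[:,:,::-1]]))
E
```

```text
19.35 [ 0.49564913 -0.22662031  0.31139848] [ 0.03381627 -0.4082939   0.02196311]
scene driver 0.79 [325.2 256. ] [ 0.49  -0.286  0.11 ]
scene module 0.67 [210.8 189.6] [0.577 0.337 0.   ]
scene holder 0.61 [380.7 333.4] [ 0.486 -0.47   0.   ]
scene vial 0.57 [209.3 177.8] [0.624 0.415 0.   ]
scene tube 0.68 [262.9 226.7] [0.564 0.037 0.   ]
side driver 0.59 [254.8 241.4] [ 0.492 -0.281  0.11 ]
side module 0.65 [306.9 279.7] [ 0.633 -0.315  0.   ]
side holder 0.63 [255.3 319.2] [ 0.487 -0.476  0.   ]
side vial 0.51 [264.9 203.9] [0.535 0.259 0.   ]
side tube 0.5 [277.9 224.8] [0.575 0.054 0.   ]
```

View pics/h25.png

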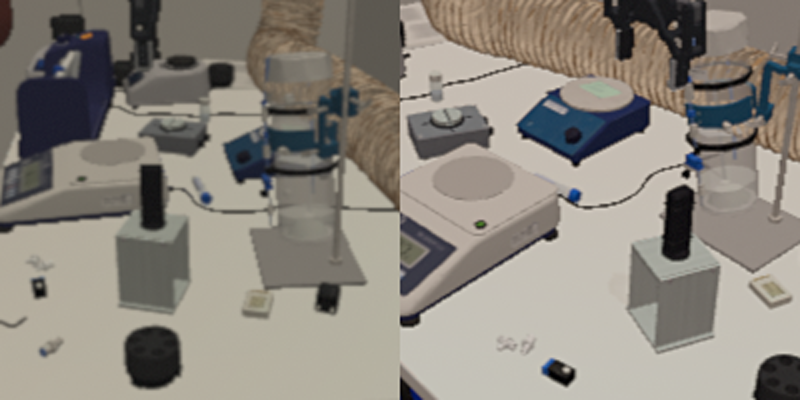

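The driver stands upright in its stand and the gripper is clear. The other things are where they were. Handing in.

```bash
python3 -c "
from cell import *
print(close_job())"
```

```text
the job is handed in; nothing more can be done
None
```

The selector is turned clockwise to its stop with the screwdriver, and the screwdriver is back in its stand, blade down. I handed the job in at about 19.5 s of the 51 s.

- **Turning:** I took the driver out of the stand by its handle, put the blade about 7 mm deep in the slot and turned until it would go no farther. At the stop the moment rose to 0.31 N m against 0.08 N m of friction, and the slot stopped following the blade.
- **Selector check:** I backed off within the play until the moment was zero and lifted out. In the picture after that, the slot lines up with the controller's y mark by eye; I did not measure the angle again.
- **Screwdriver check:** The collar is resting on the stand at the same height as before, and the yaw matches the start. It was released with no force left on the gripper, and both fixed cameras show it upright in the stand.
- **Other things:** The module, holder, vial and tube look unmoved.

Two checks disagreed:
- **Position reading:** One wrist-camera measurement of the controller was about 5 mm off because the arm was still settling. I repeated it at rest before inserting the blade.
- **Final network reports:** The scene camera's "module" and the side camera's "vial" both landed on or near the controller. I put these down as misdetections, because the pictures show both things in place.

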